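Shut off and drain down the outside tap before frost

ROBOT

A 6-joint arm with a two-finger parallel gripper is mounted at the origin on the work surface. World frame = base frame: x ahead of the robot, y to its left, z up, the work surface at z = 0. Lengths are in m, angles in rad, forces in N, time in s.
With the tool pointing down it reaches from about 0.35 to 0.875 m from the base axis. Payload 4.2 kg.
Tool frame: the origin (TCP) lies between the finger pads; the fingertips stand 22 mm ahead of it and the grasp point (between the pads) lies 3 mm ahead of it; z points along the fingers, x is the direction in which the jaws open and shut, and the axes are right-handed (so a half turn about z gives the same grasp; the last joint's range is limited). The gripper opens to 85 mm and grips with 20 to 120 N. Pads are 22 mm wide; open, the fingers measure 114 mm over their backs; the gripper's body (76 mm by 85 mm) begins 54 mm behind the grasp point. The pads swing forward as they close: fully open they stand 13 mm farther back than shut.
Start: joints at [-0.945, 0.385, 0.008, 0, -1.194, -0.259], TCP at [0.224, -0.583, 0.253] pointing down, gripper open.
Joint ranges: [-3.14, 3.14], [-1.21, 2.06], [-1.07, 1.41], [-3.16, 2.05], [-2.99, -0.16], [-3.1, 3.1]. Speed limits (rad/s): [2.79, 2.79, 3.14, 3.14, 3.14, 3.14].

INTERFACE

Orientations are given as a unit quaternion [x, y, z, w].
In Python, from bench import state, capture, camera_params, job_done gives the robot as it stands.
- The arm moves only by the shell command python3 -m creep 'ROWS'. ROWS is JSON, a list that holds one entry, the list of rows, each a list of 7 numbers: the opening, from -1 (shut) to 1 (fully open), so that 0 is half open, then the shift along the world's x, y, z in m, then the turn, a rotation vector about the world's x, y, z in degrees. In form: [[[fingers, x, y, z, rx, ry, rz], ...]]. A call has 1 to 8 rows; each row shifts and turns the commanded pose from where the row before left it; what a row does not reach is not made up. A row lasts 1/10 s, in which the tool goes at most 50 mm and 8.59 degrees, less where a joint would pass 70% of its speed; a pose out of reach is approached as far as the arm can. A call is refused whole if a number of a shift passes 0.05 or a number of a turn 8.59, either way. A call with a gripper value outside its range is refused whole. The fingers move at their own pace and stop on an object; the grip force is fixed at half the most. Time passes only in rows, so rows that do not move let the fingers close. It gives the time, the measured TCP pose, the force and the opening at its end, in the units of the state.
- state(): the state, without advancing time (a new reading comes with each control period).
- capture(name): name is "scene" or "top" or "wrist"; returns the picture (400x640x3 uint8, red, green, blue); there is no depth.
- camera_params(name): a dict with "fx", "fy", "cx", "cy" (pixels), "xyz" and "rotation" of the camera in the world. Camera axes: x right, y up, looking along -z (the intrinsics and any distortion apply to the point x, -y, -z); pixel columns grow to the right and rows downward; lengths in m; the calibration is good to about 2 mm. A picture is of the moment at which its call begins: read the wrist's pose just before it. camera_params takes no time and is no camera call; for the wrist camera it gives the pose at the moment of the call.
- job_done(): hands the job in, once; it reports no verdict.
The state is a dict: "time": time; "joint_pos": joint angles; "dq": joint speeds; "joint_torque": joint torques, N m; "eef_pos": TCP position; "ee_rot": TCP orientation; "wrist_force": force on the tool from outside, world axes, zero at the start; "torque": the same for the moment, N m; "finger_gap": opening from 0.0 (shut) to 1.0 (fully open).
Only numpy, scipy, OpenCV 4.12 (cv2) and the standard library are available. Lean on these libraries where they do the work, as an engineer would, in place of code of your own. Each camera call takes 0.05 s, during which the arm holds its last target. There are 200 camera calls.

TASK

Frost is forecast, so make the outside tap safe: with one fingertip, push the blue lever of the supply valve round until that valve is fully shut, and only then push the red lever round until the drain valve is fully open. Both are quarter-turn valves: the lever lies along its own pipe when open and square across it when shut. Only push the levers, without gripping them or straining them against their stops, and leave the brush, lid, peg basket and bottle where they stand.

Things in the scene. Friction and masses are not known exactly. Their poses are not given: they have to be found in the camera images.
- pipework: The fixed copper header pipe (300 mm long, lying along its y axis at its x = 75 mm, 28 mm thick, centre 62 mm above the slab, top under 82 mm with its fittings) with a 22 mm pipe running from its middle in +x to a brass tap over the slab's far edge. Origin on the slab midway between the two valves; x points away from the robot. The two valves sit at its x = 0, y = +110 mm and -110 mm, either one on either side. Does not move during the job.
- supply_valve: The fixed brass ball valve of the water supply, on a 22 mm copper pipe that runs along its x axis, 62 mm above the slab, from the header at x = +75 mm to an elbow at x = -85 mm, where the pipe comes up from the ground through a grey flange. Origin on the slab under the valve's upright stem; z up, x away from the robot towards the header. Valve body and pipes are all lower than 85 mm, only the stem is higher. Carries the blue lever.
- supply_stem (a point): Point on the upright turning axis of the blue lever, at mid-height of its coloured sleeve, 113 mm above the slab. Axes as supply_valve.
- supply_grip (a point): Centre of the blue sleeve of the supply valve's lever, where to push, 72 mm out from the turning axis and 113 mm above the slab. The sleeve is 62 mm long (41 to 103 mm from the axis), 20 mm wide and 10 mm thick (108 to 118 mm above the slab); clear space below it. Moves with the lever; at any lever angle the direction from supply_stem to supply_grip is the lever's direction.
- supply_lever (a joint): Blue lever angle in rad: 0 = fully open, lever along its pipe, pointing to -x of supply_valve (towards the robot); grows clockwise seen from above to 1.571 = fully shut at a fixed stop, lever square across, pointing to +y. It starts 0 to 0.5 rad. Stiff: needs about 6 N at the sleeve's centre, and stays where it is left. The end stop does not yield: ease off once the lever stops turning (more than 40 N on it counts as straining).
- drain_valve: The fixed brass ball valve of the drain, same make and layout as the supply valve, but its elbow at x = -85 mm drops to an open spout over a 112 mm square black gully grid. Origin on the slab under the valve's upright stem; z up, x away from the robot towards the header. Carries the red lever.
- drain_stem (a point): Point on the upright turning axis of the red lever, at mid-height of its coloured sleeve, 113 mm above the slab. Axes as drain_valve.
- drain_grip (a point): Centre of the red sleeve of the drain valve's lever, 72 mm out from the turning axis and 113 mm above the slab; sleeve of the same size as the blue one. Moves with the lever.
- drain_lever (a joint): Red lever angle in rad: 0 = fully shut, lever square across its pipe, pointing to +y of drain_valve; grows anticlockwise seen from above to 1.571 = fully open at a fixed stop, lever along its pipe, pointing to -x (towards the robot). It starts within 0.06 of shut. Stiffness as the blue one. The end stop does not yield: ease off once the lever stops turning (more than 40 N on it counts as straining).
- brush: Loose purple hard-plastic hand brush lying bristles down, 218 mm long along its y, 55 mm wide, 48 mm high. Origin under its middle on the slab. Bystander.
- lid: Loose round aluminium pan lid with a knob, 150 mm across, 46 mm high. Origin at its centre on the slab. Bystander.
- peg_basket: Loose green plastic basket of clothes pegs, 130 x 186 mm over its rim, 75 mm high, long side along its y. Origin under its centre on the slab. Bystander.
- bottle: Loose tall blue bottle with a red twist cap, 72 mm across, 250 mm high. Origin at its foot on the slab. Bystander. The four bystanders stand in any order: two behind the header, about 180 mm beyond the line of the valve stems, and one at each side, about 330 mm from the middle.
Things that resemble listed ones, but are neither listed nor needed, are in the scene too. Leave any purple look-alike of the supply_valve alone.

How it is judged:
By the outcome, as a careful person would: the job done as asked, in the order asked, and still so for the second after the job is handed in, with the robot touching nothing.
It also fails if it takes over 58 s, if anything falls off the work surface, if the arm or the gripper's body presses on something with over 40 N, if the wrist force passes 120 N, or if a joint passes its speed limit or range.

## Working session

There is one attempt and no reset: what is moved stays moved. The work goes in short steps, Python scripts to look and compute and a shell command to move; the robot and the scene stay as the last step left them, time stands still between calls to the robot, and variables do not carry over. Pictures are saved under pics/ and viewed, on a budget of 10 in all, crops included, one or two more only if the job needs it, and the job is handed in when it is done.

```bash
mkdir -p pics; ls; python3 - <<'E'
from bench import *
import cv2,numpy as np
for n in("scene","top"):
    im=capture(n); cv2.imwrite(f"pics/{n}0.png",im[:,:,::-1]); np.save(f"pics/{n}0.npy",im)
    p=camera_params(n); print(n,p)
print(state())
E
```

```text
pics
scene {'fx': 445.19227043261634, 'fy': 445.19227043261634, 'cx': 311.85180396309096, 'cy': 206.06144860872013, 'xyz': array([1.64151762, 0.63151522, 0.9274648 ]), 'rotation': array([0.22708392, 0.42425409, 0.7618427 , 0.4336324 ])}
top {'fx': 455.4971293161703, 'fy': 455.4971293161703, 'cx': 335.0673036650081, 'cy': 196.7489576735061, 'xyz': array([ 0.37259309, -0.09109678,  1.56701371]), 'rotation': array([-0.0380724 ,  0.04002661,  0.70616253, -0.70589153])}
{'time': 0.1, 'joint_pos': array([-9.45392601e-01,  3.85484047e-01,  6.77145434e-03, -4.25755312e-04,
       -1.19398004e+00, -2.58616062e-01]), 'dq': array([-0.00024495, -0.0013151 ,  0.00309069,  0.0022551 ,  0.00063514,
       -0.00045318]), 'joint_torque': array([ 1.14255075e-03, -3.93319058e+01,  1.88929349e+01,  4.19800177e+00,
       -2.58468732e-03,  3.89273254e-06]), 'eef_pos': array([ 0.22399655, -0.58298001,  0.25233315]), 'ee_rot': array([ 5.66360032e-01,  8.24157373e-01,  5.05540011e-04, -8.26181214e-04]), 'wrist_force': array([-0.7069189 , -0.15230565, -0.12831321]), 'torque': array([-0.01981675, -0.02444516,  0.0056988 ]), 'finger_gap': 0.9997639533319538}
```

View pics/top0.png

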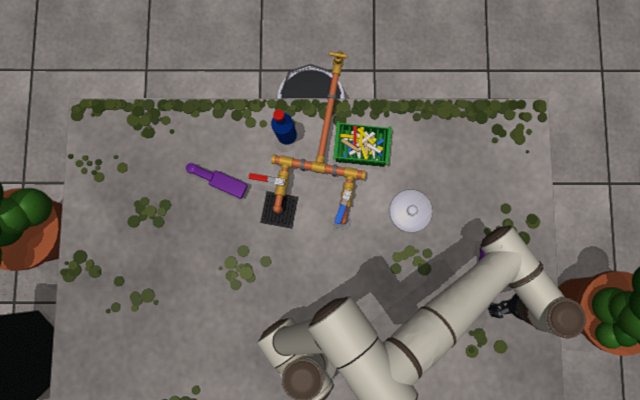

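View pics/scene0.png

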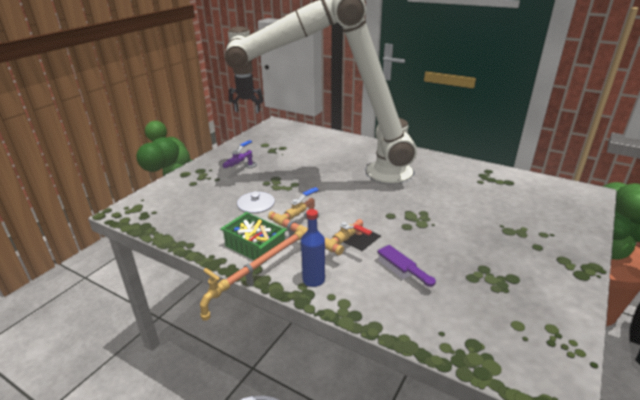

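The top view shows the drain (red sleeve about (265,178), pointing left/+y) on the left. The supply (blue sleeve about (341,214), pointing at the robot) is on the right, with the header from (277,160) to (364,176). The purple look-alike is under the arm near (483,253).

```bash
cat > h.py <<'E'
import numpy as np,cv2
from scipy.spatial.transform import Rotation as R
from bench import *
def cast(p,uv,z):
    uv=np.atleast_2d(uv).astype(float)
    d=np.c_[(uv[:,0]-p['cx'])/p['fx'],-(uv[:,1]-p['cy'])/p['fy'],-np.ones(len(uv))]
    d=R.from_quat(p['rotation']).apply(d); o=np.array(p['xyz'])
    return (o+d*((z-o[2])/d[:,2])[:,None])[:,:2]
def proj(p,X):
    c=R.from_quat(p['rotation']).inv().apply(np.atleast_2d(X)-p['xyz'])
    return np.c_[p['cx']+p['fx']*c[:,0]/-c[:,2],p['cy']-p['fy']*c[:,1]/-c[:,2]]
def mask(im,lo,hi,box):
    h=cv2.cvtColor(im,cv2.COLOR_RGB2HSV); m=cv2.inRange(h,lo,hi); k=np.zeros_like(m)
    x0,y0,x1,y1=box; k[y0:y1,x0:x1]=m[y0:y1,x0:x1]; return k
def pts(m): v,u=np.nonzero(m); return np.c_[u,v]
def rect(xy):
    c,s,a=cv2.minAreaRect((xy*1000).astype(np.float32)); return np.round(c,1),np.round(s,1),round(a,1)
E
python3 - <<'E'
from h import *
im=np.load('pics/top0.npy');p=camera_params('top')
b=mask(im,(100,120,60),(125,255,255),(325,195,355,230))
r=mask(im,(0,170,90),(5,255,255),(240,165,290,190)); r|=mask(im,(175,170,90),(180,255,255),(240,165,290,190))
for n,m in(('blue',b),('red',r)):
    q=pts(m);xy=cast(p,q,.116);print(n,len(q),q.mean(0),xy.mean(0),rect(xy))
    c=xy-xy.mean(0);w,v=np.linalg.eigh(c.T@c);print(' axis deg',np.degrees(np.arctan2(v[1,1],v[0,1]))," extent",np.ptp(c@v,axis=0))
# header
print('header ends',cast(p,[[277,160],[364,176],[320,167],[338,57]],.062))
big=cv2.resize(im[130:235,235:385],None,fx=5,fy=5,interpolation=cv2.INTER_CUBIC)
cv2.imwrite('pics/topc.png',big[:,:,::-1])
# tap pipe centreline direction, z=.062
m=mask(im,(3,90,60),(18,255,255),(318,70,340,150));q=pts(m);print(len(q))
rows=[(q[q[:,1]==v,0].mean(),v) for v in range(72,148) if (q[:,1]==v).sum()>2]
xy=cast(p,rows,.07);f=np.polyfit(xy[:,0],xy[:,1],1);print('tap pipe y=a x+b',f,np.degrees(np.arctan(f[0])))
E
```

```text
blue 111 [339.78378378 213.98198198] [ 0.47826857 -0.11018761] (array([ 478.6, -109.9]), array([18.2, 60.7]), 71.5)
 axis deg 160.77130054345943  extent [0.0183234  0.06068612]
red 92 [257.63043478 177.01086957] [0.59758125 0.15408935] (array([597.6, 154.2]), array([56.9, 16.5]), 80.4)
 axis deg 80.86217228017742  extent [0.01666957 0.05687584]
header ends [[ 0.66361391  0.09934077]
 [ 0.60932809 -0.1920346 ]
 [ 0.63981769 -0.04491002]
 [ 1.02349714 -0.10565965]]
488
tap pipe y=a x+b [-0.17602832  0.07254606] -9.983403353060657
```

View pics/topc.png

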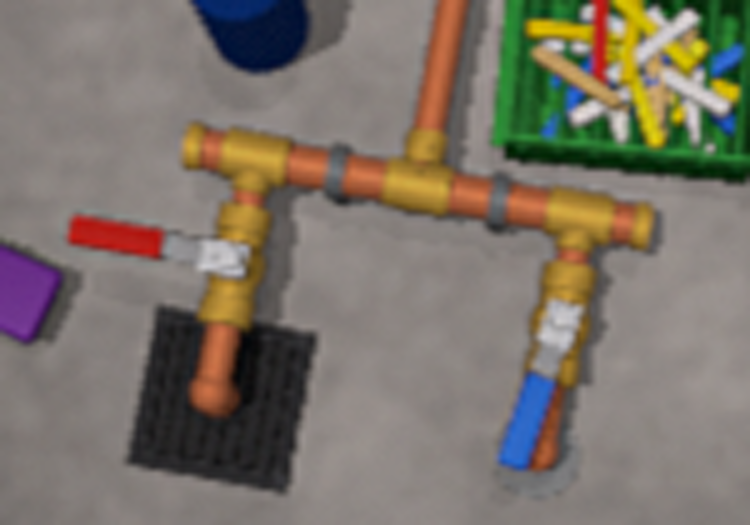

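Drain hub at crop (228,257), supply hub at (562,320), tee at (418,187). Next I cross-check the frame against the sizes given.

```bash
python3 - <<'E'
from h import *
p=camera_params('top'); s=camera_params('scene')
px=lambda x,y:[235+x/5,130+y/5]
hub=cast(p,[px(229,257),px(560,322)],.116); print('hubs',hub,np.linalg.norm(hub[0]-hub[1]))
tees=cast(p,[px(254,156),px(579,212),px(418,187)],.072);print('tees',tees,np.linalg.norm(tees[0]-tees[1]))
d=(tees[0]-tees[1]);yaw=np.arctan2(-d[0],d[1]);print('yaw tees',np.degrees(yaw)); d=hub[0]-hub[1];print('yaw hubs',np.degrees(np.arctan2(-d[0],d[1])))
yaw=np.radians(-10.1);ex=np.array([np.cos(yaw),np.sin(yaw)]);ey=np.array([-ex[1],ex[0]])
print('origin hubs',hub.mean(0),'tees',tees.mean(0)-.075*ex)
im=np.load('pics/scene0.npy')
b=mask(im,(100,120,60),(125,255,255),(295,183,322,203));r=mask(im,(0,150,90),(5,255,255),(335,215,385,245))|mask(im,(175,150,90),(180,255,255),(335,215,385,245))
for n,m in(('b',b),('r',r)): q=pts(m);xy=cast(s,q,.114);print(n,len(q),xy.mean(0),rect(xy))
o=(hub.mean(0)+tees.mean(0)-.075*ex)/2
for nm,st,g in(('supply',o-.11*ey,np.array([.4783,-.1102])),('drain',o+.11*ey,np.array([.5976,.1541]))):
    v=g-st;print(nm,st,'r',np.linalg.norm(v),'dir',np.degrees(np.arctan2(v[1],v[0])))
E
```

```text
hubs [[ 0.58329977  0.07934642]
 [ 0.54116371 -0.13343088]] 0.21690926109770628
tees [[ 0.65762303  0.06872544]
 [ 0.61985463 -0.14759242]
 [ 0.63669412 -0.04056545]] 0.21959023321247556
yaw tees -9.903828280616029
yaw hubs -11.201300624175293
origin hubs [ 0.56223174 -0.02704223] tees [ 0.56421952 -0.02665831]
b 53 [ 0.47537359 -0.10678851] (array([ 475.8, -106.3]), array([23.3, 56.8]), 74.6)
r 61 [0.59694761 0.15647141] (array([595.8, 157. ]), array([59.1, 20.8]), 80.3)
supply [ 0.54393529 -0.13514562] r 0.07021591801394539 dir 159.18999984880438
drain [0.58251597 0.08144508] r 0.07420421180823752 dir 78.27132896977473
```

Everything agrees: stems at supply (0.544,-0.135) and drain (0.5825,0.081), yaw -10°, and grip radii 70–74 mm. Move above the start point, closing and turning the jaws on the way.

```bash
python3 -m creep '[[[-1,0.015,0.027,0,0,0,8.5],[-1,0.015,0.027,0,0,0,8.5],[-1,0.015,0.027,0,0,0,8.5],[-1,0.015,0.027,0,0,0,8.5],[-1,0.015,0.027,0,0,0,8.5],[-1,0.015,0.027,0,0,0,8.5],[-1,0.015,0.027,0,0,0,8.5],[-1,0.015,0.027,0,0,0,8.5]]]'; python3 -m creep '[[[-1,0.015,0.027,0,0,0,8.5],[-1,0.015,0.027,0,0,0,8.5],[-1,0.015,0.027,0,0,0,8.5],[-1,0.015,0.027,0,0,0,8.5],[-1,0.015,0.027,0,0,0,8.5],[-1,0.015,0.027,0,0,0,8.5],[-1,0.015,0.027,0,0,0,8.5],[-1,0,0,0,0,0,0]]]'
python3 -c "
from bench import *
from h import R
s=state();print(s['joint_pos'],s['eef_pos'],R.from_quat(s['ee_rot']).as_matrix()[:,0],s['wrist_force'])"
```

```text
time: 0.9
eef_pos: [0.3444, -0.366, 0.2529]
ee_rot: [0.006, 1.0, 0.0, -0.0]
wrist_force: [0.2, 0.2, -0.3]
finger_gap: 0.0
time: 1.7
eef_pos: [0.4503, -0.1762, 0.253]
ee_rot: [-0.491, 0.871, 0.0, 0.0]
wrist_force: [1.4, 0.4, -0.7]
finger_gap: -0.003
[-3.62822188e-02  1.42783729e-01 -3.27084874e-01 -3.74830945e-04
 -1.10098091e+00  1.06353258e+00] [ 0.45033789 -0.17615945  0.25302   ] [-5.17319398e-01 -8.55792364e-01 -2.66272712e-04] [ 1.35212779  0.41081633 -0.65851337]
```

```bash
python3 -m creep '[[[-1,0.003,0.003,-0.022,0,0,5.5],[-1,0.003,0.003,-0.022,0,0,5.5],[-1,0.003,0.003,-0.022,0,0,0],[-1,0.002,0.003,-0.022,0,0,0],[-1,0,0.003,-0.022,0,0,0],[-1,0,0.003,-0.021,0,0,0],[-1,0,0,0,0,0,0]]]'
python3 - <<'E'
from h import *
print(state()['eef_pos'],state()['wrist_force'])
im=capture('wrist');cv2.imwrite('pics/w1.png',im[:,:,::-1])
E
```

```text
time: 2.4
eef_pos: [0.4576, -0.1605, 0.1196]
ee_rot: [-0.569, 0.822, 0.002, -0.003]
wrist_force: [-0.2, 0.2, 0.1]
finger_gap: 0.002
[ 0.45756616 -0.16046476  0.11957122] [-0.2403963   0.21915988  0.0964985 ]
```

View pics/w1.png

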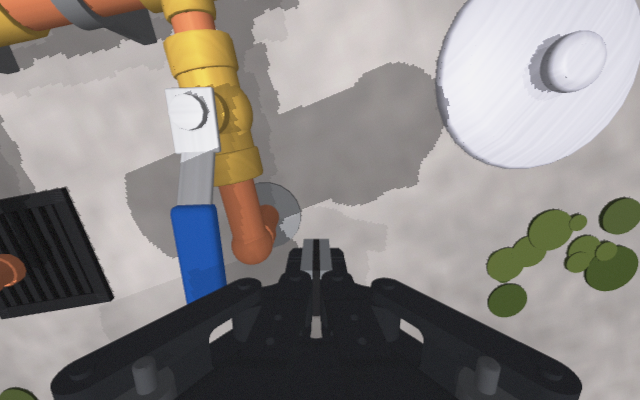

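The wrist view shows the closed fingertip (about (316,250)) right of the blue sleeve (about (200,255)), with clear space between them. Now the push path table.

```bash
python3 - <<'E'
from h import *
s=state();print(s['eef_pos'])
st=np.array([.544,-.135]);prev=None
for d in(.025,):
  for f in np.arange(160,75,-8):
    a=np.radians(f);P=st+.072*np.array([np.cos(a),np.sin(a)])-d*np.array([np.sin(a),-np.cos(a)])
    print(f,P.round(4),None if prev is None else (P-prev).round(4));prev=P
E
python3 -m creep '[[[-1,0.005,0.012,0,0,0,0],[-1,0.004,0.010,0,0,0,0],[-1,0,0,0,0,0,0]]]'
```

```text
[ 0.45901329 -0.16071329  0.12128423]
160 [ 0.4678 -0.1339] None
152 [ 0.4687 -0.1233] [0.0009 0.0106]
144 [ 0.4711 -0.1129] [0.0024 0.0104]
136 [ 0.4748 -0.103 ] [0.0038 0.0099]
128 [ 0.48   -0.0937] [0.0051 0.0093]
120 [ 0.4863 -0.0851] [0.0064 0.0085]
112 [ 0.4938 -0.0776] [0.0075 0.0075]
104 [ 0.5023 -0.0712] [0.0085 0.0064]
96 [ 0.5116 -0.066 ] [0.0093 0.0052]
88 [ 0.5215 -0.0622] [0.0099 0.0038]
80 [ 0.5319 -0.0598] [0.0104 0.0024]
time: 2.75
eef_pos: [0.4706, -0.1373, 0.1235]
ee_rot: [-0.571, 0.821, -0.001, 0.001]
wrist_force: [0.3, -1.3, 0.4]
finger_gap: 0.003
```

```bash
python3 -m creep '[[[-1,0,0.004,0,0,0,0],[-1,0.0005,0.005,0,0,0,-4],[-1,0.0005,0.005,0,0,0,-4],[-1,0.001,0.005,0,0,0,-4],[-1,0.001,0.005,0,0,0,-4],[-1,0,0,0,0,0,0]]]'
python3 - <<'E'
from h import *
im=capture('wrist');cv2.imwrite('pics/w2.png',im[:,:,::-1])
E
```

```text
time: 3.35
eef_pos: [0.4711, -0.1148, 0.1226]
ee_rot: [-0.45, 0.893, 0.0, -0.001]
wrist_force: [-2.5, -3.6, 2.2]
finger_gap: 0.004
```

View pics/w2.png

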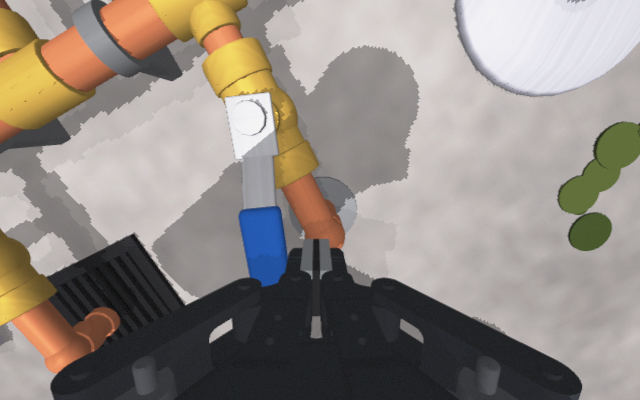

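Contact is made: the fingertip lies alongside the sleeve (about (285,262)) with a force of a few N. Continue the arc.

```bash
python3 -m creep '[[[-1,0.0017,0.005,0,0,0,-4],[-1,0.002,0.005,0,0,0,-4],[-1,0.0024,0.0047,0,0,0,-4],[-1,0.0027,0.0046,0,0,0,-4],[-1,0.003,0.0043,0,0,0,-4],[-1,0.0034,0.0042,0,0,0,-4],[-1,0.0036,0.0039,0,0,0,-4],[-1,0.0039,0.0036,0,0,0,-4]]]';python3 -m creep '[[[-1,0.0042,0.0033,0,0,0,-4],[-1,0.0043,0.0031,0,0,0,-4],[-1,0.0046,0.0027,0,0,0,-4],[-1,0,0,0,0,0,0]]]'
cat > b.py <<'E'
from h import *
import sys
s=state();print(s['eef_pos'].round(4),s['wrist_force'].round(1),'th',np.degrees(np.arctan2(*R.from_quat(s['ee_rot']).as_matrix()[1::-1,0]))%360)
p=camera_params('top');im=capture('top')
b=mask(im,(100,120,60),(125,255,255),(295,160,365,240));r=mask(im,(0,170,90),(5,255,255),(235,165,310,240))|mask(im,(175,170,90),(180,255,255),(235,165,310,240))
for n,m,st in(('blue',b,(.544,-.135)),('red',r,(.5825,.081))):
    m=cv2.morphologyEx(m,cv2.MORPH_OPEN,np.ones((2,2),np.uint8));q=pts(m)
    if len(q)<15: print(n,'hidden',len(q));continue
    xy=cast(p,q,.116);c=xy-xy.mean(0);w,v=np.linalg.eigh(c.T@c);g=xy.mean(0)-st
    print(n,len(q),xy.mean(0).round(4),'r',np.hypot(*g).round(4),'dir',np.degrees(np.arctan2(g[1],g[0])).round(1),'axis',np.degrees(np.arctan2(v[1,1],v[0,1])).round(1)%180)
E
python3 b.py
```

```text
time: 4.2
eef_pos: [0.4909, -0.0794, 0.1214]
ee_rot: [-0.185, 0.983, 0.001, -0.004]
wrist_force: [-7.8, -0.7, 2.3]
finger_gap: 0.0
time: 4.6
eef_pos: [0.5046, -0.0695, 0.121]
ee_rot: [-0.083, 0.997, 0.001, -0.004]
wrist_force: [-6.8, 2.7, 0.9]
finger_gap: 0.0
[ 0.5046 -0.0695  0.121 ] [-6.8  2.7  0.9] th 189.46986995273113
blue hidden 0
red 93 [0.5943 0.1509] r 0.0709 dir 80.5 axis 81.1
```

```bash
python3 -m creep '[[[-1,0.0047,0.0025,0,0,0,-4],[-1,0.0049,0.0022,0,0,0,-4],[-1,0.005,0.002,0,0,0,-4],[-1,0,0,0,0,0,0]]]';python3 b.py; python3 -m creep '[[[-1,0.0025,0.0008,0,0,0,-2],[-1,0,0,0,0,0,0]]]'; python3 -m creep '[[[-1,0.0025,0.0006,0,0,0,-2],[-1,0,0,0,0,0,0]]]'
```

```text
time: 5.05
eef_pos: [0.5196, -0.0624, 0.1208]
ee_rot: [0.022, 1.0, 0.001, -0.004]
wrist_force: [-5.7, 4.0, 0.0]
finger_gap: -0.003
[ 0.5196 -0.0624  0.1208] [-5.7  4.   0. ] th 177.46742049487716
blue hidden 0
red 93 [0.5943 0.1509] r 0.0709 dir 80.5 axis 81.1
time: 5.3
eef_pos: [0.5219, -0.0616, 0.1209]
ee_rot: [0.039, 0.999, 0.001, -0.004]
wrist_force: [-6.2, 4.5, -0.2]
finger_gap: 0.0
time: 5.5
eef_pos: [0.5244, -0.0609, 0.1208]
ee_rot: [0.057, 0.998, 0.001, -0.004]
wrist_force: [-5.4, 4.7, 0.8]
finger_gap: 0.001
```

```bash
for i in 1 2 3; do :; done; python3 -m creep '[[[-1,0.002,0.0004,0,0,0,-1.5],[-1,0,0,0,0,0,0]]]' | sed -n '1,4p'; python3 -m creep '[[[-1,0.002,0.0004,0,0,0,-1.5],[-1,0,0,0,0,0,0]]]'| sed -n '1,4p'; python3 -m creep '[[[-1,0.0015,0.0003,0,0,0,-1],[-1,0,0,0,0,0,0]]]'| sed -n '1,4p'
```

```text
time: 5.7
eef_pos: [0.5264, -0.0605, 0.1208]
ee_rot: [0.07, 0.998, 0.001, -0.004]
wrist_force: [-5.9, 5.5, -0.0]
time: 5.9
eef_pos: [0.5285, -0.06, 0.1208]
ee_rot: [0.083, 0.997, 0.001, -0.004]
wrist_force: [-5.5, 5.7, -1.0]
time: 6.1
eef_pos: [0.53, -0.0597, 0.1208]
ee_rot: [0.091, 0.996, 0.001, -0.004]
wrist_force: [-5.5, 4.1, 0.7]
```

```bash
python3 -m creep '[[[-1,0.0015,0.0003,0,0,0,0],[-1,0,0,0,0,0,0]]]' | sed -n '1,4p'; python3 -m creep '[[[-1,0.001,0.0002,0,0,0,0],[-1,0,0,0,0,0,0]]]'| sed -n '1,4p'; python3 -m creep '[[[-1,0.001,0.0002,0,0,0,0],[-1,0,0,0,0,0,0]]]'| sed -n '1,4p'
python3 - <<'E'
from h import *
im=capture('wrist');cv2.imwrite('pics/w3.png',im[:,:,::-1])
E
```

```text
time: 6.3
eef_pos: [0.5315, -0.0596, 0.1208]
ee_rot: [0.091, 0.996, 0.0, -0.004]
wrist_force: [-4.9, 4.1, -0.6]
time: 6.5
eef_pos: [0.5324, -0.0596, 0.1208]
ee_rot: [0.091, 0.996, 0.0, -0.004]
wrist_force: [-5.4, 4.2, -0.2]
time: 6.7
eef_pos: [0.5334, -0.0595, 0.1208]
ee_rot: [0.091, 0.996, 0.0, -0.004]
wrist_force: [-5.0, 1.9, 0.3]
```

View pics/w3.png

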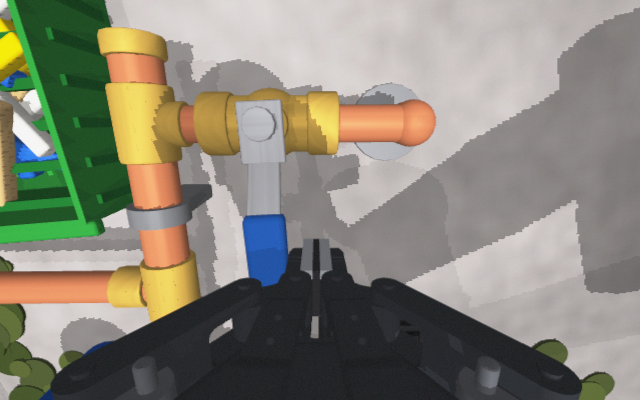

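The wrist view shows the lever nearly square to the pipe (hub (258,125), sleeve end (270,280)), and the force is still about 5 N, so the stop isn't reached yet.

```bash
python3 -m creep '[[[-1,0.001,0.0002,0,0,0,0],[-1,0,0,0,0,0,0]]]' | sed -n '1,4p'; python3 -m creep '[[[-1,0.001,0.0002,0,0,0,0],[-1,0,0,0,0,0,0]]]'| sed -n '2,4p'; python3 -m creep '[[[-1,0.001,0.0002,0,0,0,0],[-1,0,0,0,0,0,0]]]'| sed -n '2,4p'
```

```text
time: 6.95
eef_pos: [0.5343, -0.0595, 0.1208]
ee_rot: [0.091, 0.996, 0.0, -0.004]
wrist_force: [-4.3, 2.4, 0.3]
eef_pos: [0.5353, -0.0594, 0.1208]
ee_rot: [0.091, 0.996, 0.0, -0.004]
wrist_force: [-6.1, 1.9, -0.0]
eef_pos: [0.5361, -0.0594, 0.1208]
ee_rot: [0.091, 0.996, -0.0, -0.004]
wrist_force: [-5.2, -0.5, 0.3]
```

```bash
python3 -m creep '[[[-1,0.001,0.0002,0,0,0,0],[-1,0,0,0,0,0,0]]]' | sed -n '2,4p'; python3 -m creep '[[[-1,0.001,0.0002,0,0,0,0],[-1,0,0,0,0,0,0]]]'| sed -n '2,4p'; python3 -m creep '[[[-1,0.001,0.0002,0,0,0,0],[-1,0,0,0,0,0,0]]]'| sed -n '2,4p'
```

```text
eef_pos: [0.5365, -0.0594, 0.1208]
ee_rot: [0.092, 0.996, -0.0, -0.005]
wrist_force: [-7.1, 0.5, 0.6]
eef_pos: [0.5366, -0.0594, 0.1208]
ee_rot: [0.092, 0.996, -0.001, -0.006]
wrist_force: [-9.1, -0.0, 2.9]
eef_pos: [0.5367, -0.0594, 0.1208]
ee_rot: [0.092, 0.996, -0.001, -0.007]
wrist_force: [-10.7, -0.3, 4.2]
```

The arm stopped at x≈0.5366 while force climbed from 5 to 11 N, so the blue lever is at its stop. Ease off, lift and check.

```bash
python3 -m creep '[[[-1,-0.005,0,0,0,0,0],[-1,-0.01,-0.002,0,0,0,0],[-1,-0.01,-0.002,0.02,0,0,0],[-1,0,0,0.03,0,0,0],[-1,0,0,0.03,0,0,0],[-1,0,0,0,0,0,0]]]'; python3 -m creep '[[[-1,0.015,0.026,0,0,0,0],[-1,0.015,0.026,0,0,0,0],[-1,0.015,0.026,0,0,0,0],[-1,0.016,0.026,0,0,0,0],[-1,0.016,0.026,0,0,0,0],[-1,0.016,0.026,0,0,0,0],[-1,0.016,0.026,0,0,0,0],[-1,0.016,0.026,0,0,0,0]]]';python3 -m creep '[[[-1,0,0,0,0,0,0],[-1,0,0,0,0,0,0]]]'|head -1;python3 b.py
python3 - <<'E'
from h import *
im=capture('wrist');cv2.imwrite('pics/w4.png',im[:,:,::-1])
s=camera_params('scene');im=capture('scene');b=mask(im,(100,120,60),(125,255,255),(280,183,340,230));q=pts(b);xy=cast(s,q,.114);c=xy-xy.mean(0);w,v=np.linalg.eigh(c.T@c);g=xy.mean(0)-(.544,-.135);print('scene blue',len(q),xy.mean(0),g,np.degrees(np.arctan2(g[1],g[0])),np.degrees(np.arctan2(v[1,1],v[0,1]))%180)
E
```

```text
time: 8.55
eef_pos: [0.5204, -0.0626, 0.2072]
ee_rot: [0.091, 0.996, 0.001, 0.006]
wrist_force: [0.3, 0.4, 0.8]
finger_gap: 0.003
time: 9.35
eef_pos: [0.643, 0.1464, 0.2017]
ee_rot: [0.091, 0.996, 0.0, 0.0]
wrist_force: [0.3, -0.3, 0.4]
finger_gap: 0.003
time: 9.55
[0.6422 0.1456 0.2012] [ 0.2 -0.2 -0.1] th 169.5774157973196
blue 107 [ 0.5565 -0.0657] r 0.0704 dir 79.8 axis 79.9
red 83 [0.593 0.147] r 0.0669 dir 81.0 axis 82.8
scene blue 78 [ 0.60001098 -0.02802183] [0.05601098 0.10697817] 62.36461745251095 38.02015353665692
```

View pics/w4.png

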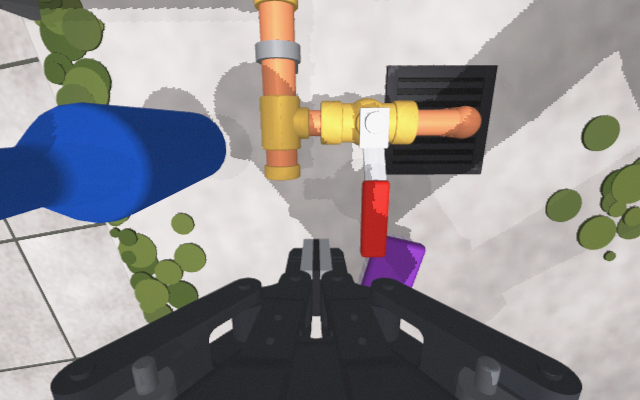

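Blue now reads 79.8–79.9° against the 80° expected for shut. The scene-camera value is invalid because its mask picked up the bottle. The wrist view shows the tip (316,250) on the far side of the red sleeve (375,218). Descend and make contact.

```bash
python3 -m creep '[[[-1,0,0,-0.025,0,0,0],[-1,0,0,-0.025,0,0,0],[-1,0,0,-0.028,0,0,0],[-1,0,0,0,0,0,0],[-1,-0.01,0.0015,0,0,0,0],[-1,-0.01,0.0015,0,0,0,0],[-1,0,0,0,0,0,0]]]'
python3 - <<'E'
import numpy as np
st=np.array([.5825,.081]);prev=None
for f in np.arange(80,175,4):
    a=np.radians(f);P=st+.072*np.array([np.cos(a),np.sin(a)])-.025*np.array([-np.sin(a),np.cos(a)])
    print(f,P.round(4),None if prev is None else (P-prev).round(4));prev=P
E
```

```text
time: 10.4
eef_pos: [0.6219, 0.1485, 0.1265]
ee_rot: [0.091, 0.996, 0.001, 0.001]
wrist_force: [1.6, -0.1, -0.3]
finger_gap: -0.0
80 [0.6196 0.1476] None
84 [0.6149 0.15  ] [-0.0047  0.0024]
88 [0.61   0.1521] [-0.0049  0.0021]
92 [0.605  0.1538] [-0.005   0.0017]
96 [0.5998 0.1552] [-0.0051  0.0014]
100 [0.5946 0.1562] [-0.0052  0.001 ]
104 [0.5893 0.1569] [-0.0053  0.0007]
108 [0.584  0.1572] [-0.0053  0.0003]
112 [0.5787 0.1571] [-0.0053 -0.0001]
116 [0.5734 0.1567] [-0.0053 -0.0004]
120 [0.5682 0.1559] [-0.0053 -0.0008]
124 [0.563  0.1547] [-0.0052 -0.0012]
128 [0.5579 0.1531] [-0.0051 -0.0015]
132 [0.5529 0.1512] [-0.005  -0.0019]
136 [0.5481 0.149 ] [-0.0048 -0.0022]
140 [0.5434 0.1464] [-0.0047 -0.0026]
144 [0.5389 0.1435] [-0.0045 -0.0029]
148 [0.5347 0.1404] [-0.0043 -0.0032]
152 [0.5307 0.1369] [-0.004  -0.0035]
156 [0.5269 0.1331] [-0.0038 -0.0038]
160 [0.5234 0.1291] [-0.0035 -0.004 ]
164 [0.5202 0.1249] [-0.0032 -0.0042]
168 [0.5173 0.1204] [-0.0029 -0.0045]
172 [0.5147 0.1158] [-0.0026 -0.0046]
```

```bash
python3 -m creep '[[[-1,-0.003,0,-0.002,0,0,0],[-1,-0.0047,0.0024,0,0,0,4],[-1,-0.0049,0.0021,0,0,0,4],[-1,-0.005,0.0017,0,0,0,4],[-1,-0.0051,0.0014,0,0,0,4],[-1,-0.0052,0.001,0,0,0,4],[-1,0,0,0,0,0,0]]]';python3 b.py;  python3 -m creep '[[[-1,-0.0053,0.0007,0,0,0,4],[-1,-0.0053,0.0003,0,0,0,4],[-1,-0.0053,-0.0001,0,0,0,4],[-1,-0.0053,-0.0004,0,0,0,4],[-1,-0.0053,-0.0008,0,0,0,4],[-1,-0.0052,-0.0012,0,0,0,4],[-1,-0.0051,-0.0015,0,0,0,4],[-1,0,0,0,0,0,0]]]'; python3 b.py
```

```text
time: 11.1
eef_pos: [0.5973, 0.1569, 0.1246]
ee_rot: [-0.084, 0.996, 0.0, 0.004]
wrist_force: [5.1, -2.2, 1.6]
finger_gap: 0.003
[0.5973 0.1569 0.1246] [ 5.1 -2.2  1.6] th 189.66058912391995
blue 107 [ 0.5565 -0.0657] r 0.0704 dir 79.8 axis 79.9
red 31 [0.5728 0.1363] r 0.0561 dir 100.0 axis 103.7
time: 11.95
eef_pos: [0.5612, 0.155, 0.1247]
ee_rot: [-0.323, 0.946, 0.0, 0.005]
wrist_force: [5.6, 0.9, 1.4]
finger_gap: -0.003
[0.5612 0.155  0.1247] [5.6 0.9 1.4] th 217.67039387037337
blue 107 [ 0.5565 -0.0657] r 0.0704 dir 79.8 axis 79.9
red 46 [0.5397 0.1339] r 0.068 dir 129.0 axis 126.8
```

```bash
python3 -m creep '[[[-1,-0.005,-0.0019,0,0,0,4],[-1,-0.0048,-0.0022,0,0,0,4],[-1,-0.0047,-0.0026,0,0,0,4],[-1,-0.0045,-0.0029,0,0,0,4],[-1,-0.0043,-0.0032,0,0,0,4],[-1,-0.004,-0.0035,0,0,0,4],[-1,-0.0038,-0.0038,0,0,0,4],[-1,0,0,0,0,0,0]]]'; python3 b.py;python3 -m creep '[[[-1,-0.0017,-0.002,0,0,0,2],[-1,-0.0017,-0.002,0,0,0,2],[-1,0,0,0,0,0,0]]]';python3 -m creep '[[[-1,-0.0016,-0.0021,0,0,0,2],[-1,0,0,0,0,0,0]]]'
```

```text
time: 12.8
eef_pos: [0.5304, 0.1357, 0.1247]
ee_rot: [-0.542, 0.84, -0.001, 0.006]
wrist_force: [4.6, 2.7, 1.1]
finger_gap: -0.005
[0.5304 0.1357 0.1247] [4.6 2.7 1.1] th 245.67477272178544
blue 107 [ 0.5565 -0.0657] r 0.0704 dir 79.8 axis 79.9
red 50 [0.5163 0.109 ] r 0.0719 dir 157.1 axis 154.5
time: 13.15
eef_pos: [0.5271, 0.132, 0.1247]
ee_rot: [-0.571, 0.821, -0.001, 0.006]
wrist_force: [5.0, 3.8, 1.6]
finger_gap: -0.002
time: 13.35
eef_pos: [0.5255, 0.13, 0.1247]
ee_rot: [-0.585, 0.811, -0.001, 0.006]
wrist_force: [5.0, 4.5, 1.6]
finger_gap: -0.002
```

```bash
python3 -m creep '[[[-1,-0.0016,-0.0021,0,0,0,2],[-1,-0.0015,-0.0022,0,0,0,2],[-1,0,0,0,0,0,0]]]'|sed -n 2,4p;python3 -m creep '[[[-1,-0.0007,-0.0013,0,0,0,1],[-1,0,0,0,0,0,0]]]'|sed -n 2,4p;python3 -m creep '[[[-1,-0.0005,-0.0011,0,0,0,1],[-1,0,0,0,0,0,0]]]'|sed -n 2,4p;python3 -m creep '[[[-1,-0.0004,-0.001,0,0,0,0],[-1,0,0,0,0,0,0]]]'|sed -n 2,4p; python3 b.py
```

```text
eef_pos: [0.5224, 0.1257, 0.1247]
ee_rot: [-0.613, 0.79, -0.001, 0.006]
wrist_force: [4.0, 3.6, 0.8]
eef_pos: [0.5217, 0.1245, 0.1247]
ee_rot: [-0.62, 0.785, -0.001, 0.006]
wrist_force: [3.3, 3.7, 1.8]
eef_pos: [0.5211, 0.1234, 0.1247]
ee_rot: [-0.627, 0.779, -0.001, 0.006]
wrist_force: [3.6, 4.7, 1.6]
eef_pos: [0.5207, 0.1225, 0.1247]
ee_rot: [-0.627, 0.779, -0.001, 0.006]
wrist_force: [3.4, 4.4, 2.1]
[0.5207 0.1225 0.1247] [3.4 4.4 2.1] th 257.6167232128858
blue 107 [ 0.5565 -0.0657] r 0.0704 dir 79.8 axis 79.9
red 47 [0.5071 0.094 ] r 0.0766 dir 170.2 axis 166.1
```

```bash
python3 -m creep '[[[-1,-0.0002,-0.001,0,0,0,0.5],[-1,0,0,0,0,0,0]]]'|sed -n '2p;4p';python3 -m creep '[[[-1,-0.0002,-0.001,0,0,0,0.5],[-1,0,0,0,0,0,0]]]'|sed -n '2p;4p';python3 -m creep '[[[-1,-0.0002,-0.001,0,0,0,0.5],[-1,0,0,0,0,0,0]]]'|sed -n '2p;4p';python3 -m creep '[[[-1,-0.0002,-0.001,0,0,0,0],[-1,0,0,0,0,0,0]]]'|sed -n '2p;4p'
```

```text
eef_pos: [0.5203, 0.1215, 0.1246]
wrist_force: [2.7, 4.8, 2.7]
eef_pos: [0.5199, 0.1205, 0.1247]
wrist_force: [2.2, 5.4, 2.3]
eef_pos: [0.5197, 0.1202, 0.1247]
wrist_force: [1.1, 8.4, 2.1]
eef_pos: [0.5197, 0.1201, 0.1247]
wrist_force: [0.6, 10.7, 1.5]
```

Same signature as blue: y is stuck at 0.120 and force is rising, so red is at its stop. Ease off, lift away and verify.

```bash
python3 -m creep '[[[-1,0,0.006,0,0,0,0],[-1,-0.002,0.012,0,0,0,0],[-1,-0.002,0.01,0.02,0,0,0],[-1,0,0,0.04,0,0,0],[-1,0,0,0.04,0,0,0],[-1,-0.02,0.03,0.03,0,0,0],[-1,-0.03,0.04,0.02,0,0,0],[-1,-0.03,0.04,0,0,0,0]]]'; python3 -m creep '[[[-1,-0.03,0.045,0,0,0,0],[-1,-0.03,0.045,0,0,0,0],[-1,0,0,0,0,0,0],[-1,0,0,0,0,0,0]]]'; python3 b.py
python3 - <<'E'
from h import *
im=capture('top');cv2.imwrite('pics/top9.png',cv2.resize(im[80:260,160:460],None,fx=2.6,fy=2.6,interpolation=cv2.INTER_CUBIC)[:,:,::-1])
E
```

```text
time: 15.9
eef_pos: [0.4345, 0.2524, 0.2742]
ee_rot: [-0.636, 0.772, -0.0, 0.003]
wrist_force: [0.6, 0.9, 0.2]
finger_gap: -0.0
time: 16.3
eef_pos: [0.3778, 0.3348, 0.2706]
ee_rot: [-0.637, 0.771, -0.0, -0.001]
wrist_force: [0.5, 0.3, -0.4]
finger_gap: 0.002
[0.3778 0.3348 0.2706] [ 0.5  0.3 -0.4] th 259.17547719254793
blue 107 [ 0.5565 -0.0657] r 0.0704 dir 79.8 axis 79.9
red 126 [0.5107 0.0927] r 0.0727 dir 170.8 axis 169.2
```

View pics/top9.png

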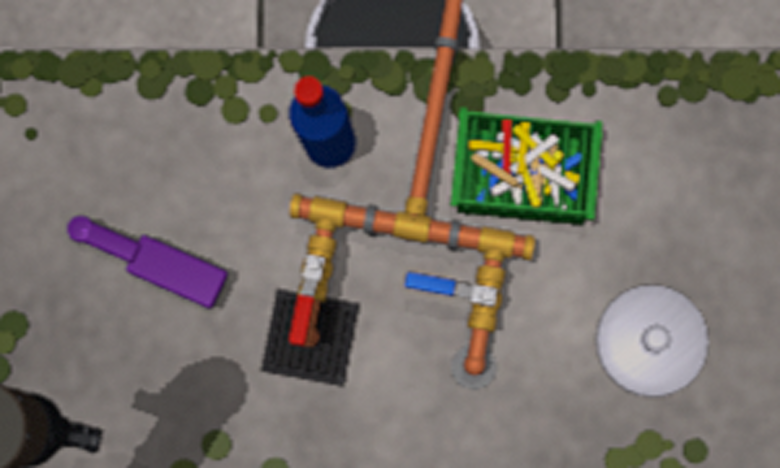

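The blue lever (430,284) lies square across its pipe and the red lever (303,318) lies along its pipe. The bystanders stand where they did at the start, and the arm is clear.

```bash
python3 -c "
from bench import *
print(job_done())"
```

```text
the job is handed in; nothing more can be done
None
```

The tap is safe: I shut the supply valve first, then opened the drain valve, and handed the job in after about 16 s of the 58 s. Both levers were pushed with the closed fingertips, without gripping.

- **Stops:** I pushed each lever until it stopped turning and the wrist force rose from about 6 N to about 11 N, then eased off. That is well under the 40 N limit.
- **Final lever angles (top camera):** the blue lever reads 79.8–79.9° in the world frame, against about 80° for fully shut. The red lever reads 169.2–170.8°, against about 170° for fully open.
- **Surroundings:** in the last top picture the brush, lid, peg basket and bottle look unmoved, judged by eye only. The purple look-alike was outside that picture; the arm only passed well above it. The arm was clear of everything, with a wrist force near 0 N.
- **Failed check:** one cross-check of the blue lever from the scene camera was invalid. Its reading of 38–62° came from the colour mask catching the blue bottle, so I ignored it and relied on the top view and the force.

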